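# Seat the tube block on the touch mixer and hold it down

## Robot

A 7-joint arm with a two-finger parallel gripper is mounted at the origin on the work surface. World frame = base frame: x ahead of the robot, y to its left, z up, the work surface at z = 0. Lengths are in m, angles in rad, forces in N, time in s.
With the tool pointing down it reaches from about 0.4 to 0.85 m from the base axis. Payload 4.5 kg.
Tool frame: the origin (TCP) lies on the centre line of the jaws, within the pads' length; the fingertips stand 8 mm ahead of it and the grasp point (between the pads) lies 11 mm behind it; z points along the fingers, x is the direction in which the jaws open and shut, and the axes are right-handed (so a half turn about z gives the same grasp; the last joint's range is limited). The gripper opens to 88 mm and grips with 3 to 60 N. Pads are 18 mm wide; open, the fingers measure 123 mm over their backs; the gripper's body (75 mm by 187 mm) begins 45 mm behind the grasp point.
Start: joints at [-1.145, 0.689, -0.195, 1.565, 0.157, 0.902, -0.215], TCP at [0.239, 0.578, 0.247] pointing down, gripper open.
Joint ranges: [-3.01, 3.01], [-0.46, 2.08], [-1.47, 1.51], [0.13, 2.56], [-1, 4.14], [0.04, 2.09], [-2.66, 2.66]. Speed limits (rad/s): [2.57, 2.57, 3.14, 3.14, 3.14, 3.14, 3.14].

## Interface

Orientations are given as a unit quaternion [x, y, z, w].
In Python, from plant import get_state, snapshot, finish_job, boxes_of, pinpoint gives the robot as it stands.
- The arm moves only by the shell command python3 -m creep 'ROWS' [FORCE]. ROWS is JSON, a list of rows, each an object with "hand": the finger opening in m, from 0 to 0.0881; "slide": the shift along the tool's x, y, z in m, a list of three; "turn": the turn about the tool's z in degrees. A call has 1 to 5 rows; each row shifts and turns the commanded pose from where the row before left it, along the tool's axes as they then stand; what a row does not reach is not made up. A row lasts 1/8 s, in which the tool goes at most 62.5 mm and 10.7 degrees, less where a joint would pass 70% of its speed; a pose out of reach is approached as far as the arm can. A call is refused whole if a number of a shift passes 0.0625 or a number of a turn 10.7, either way. A call with a gripper value outside its range is refused whole. The fingers move at their own pace and stop on an object; FORCE is the grip in N (left out, the last holds). Time passes only in rows, so rows that do not move let the fingers close. It gives the time, the measured TCP pose, the force and the opening at its end, in the units of the state.
- get_state(): the state, without advancing time (a new reading comes with each control period).
- snapshot(name): name is "scene" or "top" or "wrist"; returns a dict with "frame" (400x640x3 uint8, red, green, blue), "depth" (400x640 float32, m along the optical axis (not along the pixel's ray), 0 where there is no reading), "mtx" (3x3 intrinsics, pixels), "camera_from_world" (4x4, takes a point from world to camera coordinates). Camera axes: x right, y down, z forward; pixel columns grow to the right and rows downward; lengths in m; the calibration is good to about 2 mm. A picture is of the moment at which its call begins.
- finish_job(): hands the job in, once; it reports no verdict.
Trained networks look in a picture, given as the dict that the camera call returned (one of the last four; its "shot" number tells which), for a name from the list of things; names that differ only in an ending like _2 or _b are one class to them, and where a whole thing is asked for, a point or a joint stands for the part that bears it (a point fixed in the world has none). Each returns a list of dicts, best first, with "conf" (0 to 1); they miss things now and then, are a little off and sometimes report something else, mostly with a low value. They report only what shows in the picture. A call takes as long as a camera call.
- boxes_of(target, picture): "uv" ([column, row] in pixels, amid what is visible of it).
- pinpoint(target, picture): "uv" ([column, row] in pixels: a listed point, or the origin of a listed thing).
The state is a dict: "clock": time; "q": joint angles; "qd": joint speeds; "joint_torque": joint torques, N m; "tool_pos": TCP position; "eef_rot": TCP orientation; "contact_force": force on the tool from outside, world axes, zero at the start; "moment": the same for the moment, N m; "opening": opening from 0.0 (shut) to 1.0 (fully open).
Only numpy, scipy, OpenCV 4.12 (cv2) and the standard library are available. Lean on these libraries where they do the work, as an engineer would, in place of code of your own. Each camera call takes 0.05 s, during which the arm holds its last target.

## Task

Take the tube block with the metal grip rib on top, keep it upright, and lower it into the channel between the two guide walls of the mixer, sliding it along the channel until it drops over the locating pin hidden beneath it. Then press it down so that the sprung deck goes to the bottom of its travel, and finish still holding the block and pressing it down: the mixer runs only while it is held. Leave the loose things on the bench (tube rack, jar, mouse, pen) where they are.

Things in the scene. Friction and masses are not known exactly. Their poses are not given: they have to be found in the camera images.
- block_center (a point): Tube block to be handled: black plastic, 120 mm long (x), 60 mm wide (y), body 30 mm high, a metal grip rib on top; at each end (x = +-43 mm) three white-capped tubes fixed in it, tops 60 mm above its underside. 0.34 kg. Same after a half turn. Point: on its middle axis, 37.5 mm above the underside. Mid-underside: a square socket 16 mm wide, 20 mm deep.
- block_rib (a point): The block's grip rib, in the middle of its top: plain aluminium, upright, 36 mm long (block x), 14 mm thick (block y, grip across this), from 30 to 75 mm above the block's underside. This point is in the rib's middle, 57 mm above the block's underside. Axes as the block's.
- mixer: Touch mixer, fixed to the bench: white housing 215 mm long (x -125 to +90 mm), 110 mm wide, 66 mm high, small dial at the -x end; on top an open-ended channel along its x. Origin on the bench under the channel's middle, z up. Two grey guide walls 150 mm long, 65 mm apart inside (y = +-32.5 mm), upright to 98 mm above the bench, then outward-leaning lead-in lips to 107 mm.
- pin_zone (a point): Middle of the stretch where the steel locating pin may stand; the point itself is fixed on the mixer (axes as its own), 87 mm above the bench, at the height of the pin's tip. Pin: 10 mm thick, bevelled tip, rigid, 9 mm proud of the resting deck, on the centre line (y = 0) anywhere from x = -16 to +16 mm. A level block rests on the tip until its socket is over the pin, then can drop 9 mm.
- deck (a joint): Travel of the sprung aluminium deck, the channel's floor (150 mm long, top 78 mm above the bench at rest; the pin stands in its slot), in m: 0 at rest (up), 0.008 at the bottom stop. It starts to sink at about 6 N and reaches the stop at about 14 N, the block's weight included; it springs back when let go.
- rack: Bystander: an ordinary black tube rack, 120 x 80 x 45 mm, with four white-capped tubes and no grip rib. Origin at the centre of its underside.
- jar: Bystander: a closed sample jar, 46 mm in diameter, 55 mm high, standing beside the mixer. Origin at the centre of its underside.
- mouse: Bystander: a grey computer mouse, 100 x 58 x 31 mm. Origin at the centre of its underside.
- pen: Bystander: a marker pen lying flat beside the tube rack, about 140 mm long and 14 mm thick. Origin on its underside.

How it is judged:
On the way, in this order (a step that is already met when the one before it is completed fails the run):
1. the block is lifted clear of the bench (height (world z) of block_center above 0.09 m), for 0.1 s.
2. the block, level and along the channel, has dropped over the pin (its underside within 3 mm of the resting deck's height or lower) (x of block_center in the frame of mixer between -0.024 and 0.024 m and y of block_center in the frame of mixer between -0.006 and 0.006 m and angle between block_center's own z axis and vertical below 0.1 rad and angle between the x axis of block_center and the x axis of mixer, either way round below 0.12 rad and z of block_center in the frame of mixer below 0.1185 m).
At the end, for the whole second after the job is handed in: Block level (0.1 rad) and lengthwise (0.12 rad) in the channel, within 24 mm along and 6 mm across of its middle, over the pin with its underside 4 mm or more below the resting deck height, deck pressed at least 5.5 mm of 8, fingers still on the block (over 2 N) (x of block_center in the frame of mixer between -0.024 and 0.024 m and y of block_center in the frame of mixer between -0.006 and 0.006 m and angle between block_center's own z axis and vertical below 0.1 rad and angle between the x axis of block_center and the x axis of mixer, either way round below 0.12 rad and z of block_center in the frame of mixer below 0.1115 m and value of joint deck above 0.0055 m and contact force between the fingers and block above 2 N); the arm keeps its last pose, push and grip.
It fails at once if the block is tipped more than about 30 degrees (angle between block_center's own z axis and vertical above 0.55 rad).
It fails at once if the rack is moved more than 30 mm (distance of rack from where it was at the start of the episode above 0.03 m).
It fails at once if the jar is moved more than 30 mm (distance of jar from where it was at the start of the episode above 0.03 m).
It fails at once if the mouse is moved more than 30 mm (distance of mouse from where it was at the start of the episode above 0.03 m).
It fails at once if the pen is moved more than 30 mm (distance of pen from where it was at the start of the episode above 0.03 m).
It also fails if it takes over 54 s, if anything falls off the work surface, if the arm or the gripper's body presses on something with over 40 N, if the wrist force passes 120 N, or if a joint passes its speed limit or range.

## Working session

There is one attempt and no reset: what is moved stays moved. The work goes in short steps, Python scripts to look and compute and a shell command to move; the robot and the scene stay as the last step left them, time stands still between calls to the robot, and variables do not carry over. Pictures are saved under pics/ and viewed, and the job is handed in when it is done.

```bash
mkdir -p pics; ls; cat > h.py <<'E'
import numpy as np, cv2
from plant import *
def save(s,n): cv2.imwrite('pics/'+n, cv2.cvtColor(s['frame'],cv2.COLOR_RGB2BGR))
def w(s,uv,z=None,depth=None):
    K=np.array(s['mtx']);T=np.linalg.inv(np.array(s['camera_from_world']))
    r=np.linalg.inv(K)@np.array([uv[0],uv[1],1.])
    o=T[:3,3];d=T[:3,:3]@r
    if z is not None: return o+d*(z-o[2])/d[2]
    if depth is None: depth=s['depth'][int(round(uv[1])),int(round(uv[0]))]
    return o+d*depth
def cloud(s):
    K=np.array(s['mtx']);T=np.linalg.inv(np.array(s['camera_from_world']))
    v,u=np.mgrid[:400,:640]
    r=np.stack([u,v,np.ones_like(u)],-1)@np.linalg.inv(K).T*s['depth'][...,None]
    return r@T[:3,:3].T+T[:3,3]
E
python3 - <<'E'
from h import *
np.set_printoptions(precision=4,suppress=True)
st=get_state();print(st)
for c in ['top','scene']:
    s=snapshot(c);save(s,c+'0.png')
    for t in ['block_rib','block_center','mixer','pin_zone','jar','rack','mouse','pen']:
        print(c,t,[(np.round(p['uv'],1).tolist(),round(p['conf'],2)) for p in pinpoint(t,s)[:3]])
        
E
```

```text
pics
{'clock': 0.0, 'q': array([-1.1452,  0.69  , -0.1945,  1.5664,  0.1573,  0.9025, -0.2151]), 'qd': array([-0.0009,  0.0003,  0.0001,  0.0015, -0.0003, -0.0008, -0.0008]), 'joint_torque': array([ -0.0008, -52.7564,  -1.2673, -15.3426,  -0.0527,   0.0065,
         0.0002]), 'tool_pos': array([0.2385, 0.577 , 0.2459]), 'eef_rot': array([ 0.8312,  0.556 , -0.0007,  0.0006]), 'contact_force': array([-0.8172,  1.0061,  0.1757]), 'moment': array([ 0.0405,  0.0117, -0.0425]), 'opening': 1.0027174342421903}
top block_rib [([336.6, 231.1], 0.72), ([335.2, 230.3], 0.55)]
top block_center [([337.3, 228.2], 0.88)]
top mixer [([442.0, 243.4], 0.73)]
top pin_zone [([449.0, 241.3], 0.71)]
top jar [([411.1, 267.1], 0.84)]
top rack [([230.3, 252.4], 0.8)]
top mouse [([319.5, 163.7], 0.62)]
top pen [([206.9, 250.1], 0.68)]
scene block_rib [([289.0, 199.4], 0.75)]
scene block_center [([285.3, 203.8], 0.83)]
scene mixer [([192.7, 258.7], 0.73)]
scene pin_zone [([182.4, 239.4], 0.85)]
scene jar [([209.5, 223.1], 0.81)]
scene rack [([356.6, 149.4], 0.6)]
scene mouse [([344.1, 252.1], 0.95)]
scene pen [([377.2, 143.2], 0.45)]
```

View pics/top0.png

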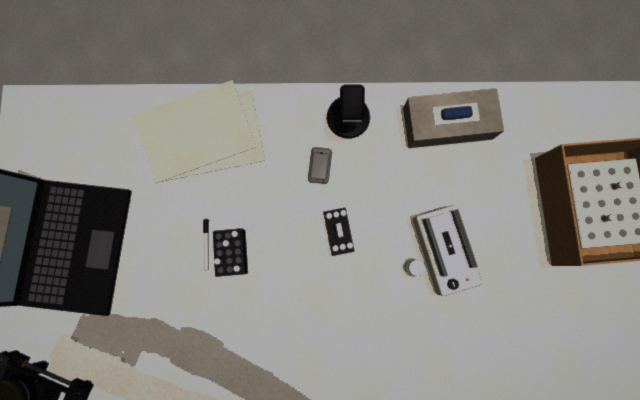

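View pics/scene0.png

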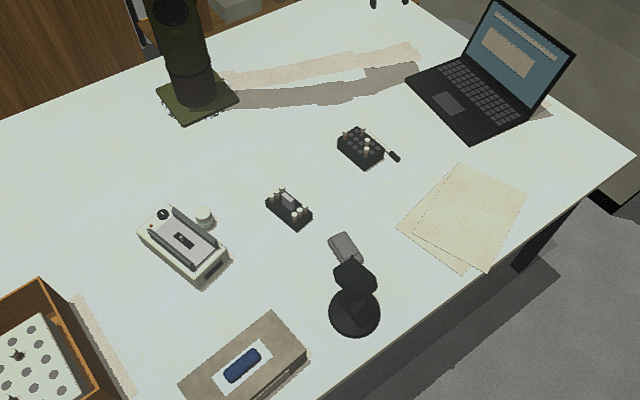

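```bash
python3 - <<'E'
from h import *
np.set_printoptions(precision=4,suppress=True)
s=snapshot('top');P=cloud(s)
np.savez('top0.npz',P=P,f=s['frame'])
for n,uv,z in [('rib',(336,230.7),.057),('ctr',(337.3,228.2),.0375),('mixer',(442,243.4),0),('pin',(449,241.3),.087),('jar',(411.1,267.1),0),('rack',(230.3,252.4),0),('mouse',(319.5,163.7),0),('pen',(206.9,250.1),0)]:
    print(n,w(s,uv,z))
s=snapshot('scene')
np.savez('scene0.npz',P=cloud(s),f=s['frame'])
for n,uv,z in [('rib',(289,199.4),.057),('ctr',(285.3,203.8),.0375),('mixer',(192.7,258.7),0),('pin',(182.4,239.4),.087)]:
    print(n,w(s,uv,z))
E
```

```text
rib [ 0.5528 -0.0008  0.057 ]
ctr [ 0.561  -0.005   0.0375]
mixer [ 0.5209 -0.2899  0.    ]
pin [ 0.5218 -0.2844  0.087 ]
jar [ 0.4578 -0.2039  0.    ]
rack [0.5004 0.2843 0.    ]
mouse [0.7444 0.0411 0.    ]
pen [0.507  0.3479 0.    ]
rib [ 0.5549 -0.0037  0.057 ]
ctr [ 0.5491 -0.0127  0.0375]
mixer [ 0.5314 -0.2845  0.    ]
pin [ 0.5228 -0.2867  0.087 ]
```

The top view shows the ribbed block at about (339,231), the mixer at (449,250) with its dial end toward the robot, the jar beside it at (411,267), the rack at (230,252), and the mouse at (319,164). Next I'll get the yaws from depth.

```bash
python3 - <<'E'
from h import *
np.set_printoptions(precision=4,suppress=True)
for c in ['top','scene']:
    d=np.load(c+'0.npz');P=d['P'];f=d['f']
    def fit(n,x0,y0,r,zl,zh):
        m=(abs(P[...,0]-x0)<r)&(abs(P[...,1]-y0)<r)&(P[...,2]>zl)&(P[...,2]<zh)
        p=P[m][:,:2]
        (cx,cy),(a,b),t=cv2.minAreaRect((p*1000).astype(np.float32))
        ev,V=np.linalg.eigh(np.cov(p.T)); 
        print(c,n,m.sum(),'rect',cx,cy,a,b,t,'mean',p.mean(0),'pca',np.degrees(np.arctan2(V[1,1],V[0,1]))%180,'z',np.median(P[m][:,2]))
    fit('block',.553,-.002,.08,.02,.1)
    fit('rib+caps',.553,-.002,.08,.05,.1)
    fit('rib',.553,-.002,.03,.045,.1)
    fit('mixer',.52,-.286,.16,.045,.13)
    fit('walls',.52,-.286,.16,.09,.13)
    fit('jar',.455,-.2,.04,.03,.09)
d=np.load('top0.npz')['f']
a=cv2.resize(d[195:305,300:500],None,fx=4,fy=4,interpolation=cv2.INTER_CUBIC)
cv2.imwrite('pics/topcrop.png',a[:,:,::-1])
E
```

```text
top block 1019 rect 554.7931518554688 -8.958560943603516 120.05261993408203 60.114810943603516 10.535340309143066 mean [ 0.5534 -0.0087] pca 10.613442474427586 z 0.029580757026812954
top rib+caps 261 rect 554.3333740234375 -8.531558990478516 100.99881744384766 53.31367111206055 9.754265785217285 mean [ 0.5546 -0.0085] pca 11.105518407614056 z 0.05982929215147714
top rib 84 rect 554.5960083007812 -8.926264762878418 35.48426818847656 14.092288970947266 10.75054931640625 mean [ 0.5538 -0.0087] pca 9.71176840051021 z 0.07275420576673852
top mixer 3939 rect 494.4831848144531 -262.1205749511719 216.7827606201172 166.2540283203125 16.972923278808594 mean [ 0.4985 -0.2806] pca 14.496709089559545 z 0.07414182551013049
top walls 648 rect 519.2570190429688 -284.81817626953125 149.35781860351562 87.76451873779297 16.222848892211914 mean [ 0.5196 -0.2888] pca 16.52472613444604 z 0.10121054655751394
top jar 249 rect 462.7203674316406 -218.0689239501953 40.73969268798828 64.2208023071289 27.123809814453125 mean [ 0.4602 -0.2094] pca 133.58327524377245 z 0.0533396280350098
scene block 998 rect 556.2
[... 352 characters left out ...]
rect 547.4714965820312 -12.020681381225586 58.11579895019531 20.244218826293945 20.67220115661621 mean [ 0.5596 -0.0108] pca 17.039003821921597 z 0.06948613849253232
scene mixer 3902 rect 498.04779052734375 -261.0608215332031 219.2103729248047 168.4189453125 16.01251792907715 mean [ 0.5193 -0.2859] pca 13.665997191397167 z 0.0760590698834906
scene walls 635 rect 521.20947265625 -283.84149169921875 151.7059783935547 87.068115234375 16.13261604309082 mean [ 0.525  -0.2815] pca 13.790185341095395 z 0.10232161876111656
scene jar 254 rect 459.6697692871094 -207.01759338378906 39.93717956542969 41.46931838989258 71.90741729736328 mean [ 0.4638 -0.208 ] pca 167.86463968983188 z 0.053978817125767464
```

View pics/topcrop.png

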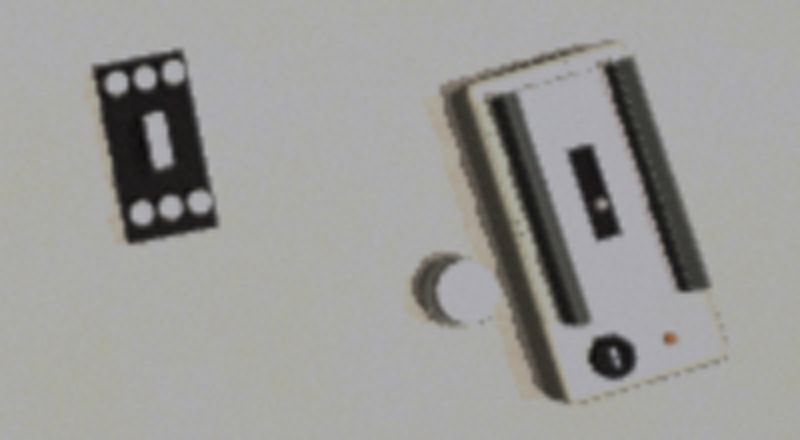

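```bash
cat >> h.py <<'E'
from scipy.spatial.transform import Rotation as R
def togo(pos,yawx=None,st=None):
    st=st or get_state();M=R.from_quat(st['eef_rot']).as_matrix()
    d=M.T@(np.array(pos)-st['tool_pos'])
    cur=np.degrees(np.arctan2(M[1,0],M[0,0]))
    print('t',round(float(st['clock']),2),'tcp',np.round(st['tool_pos'],4),'slide mm',np.round(d*1000,1),'yaw',round(cur,2),'turn',None if yawx is None else round(-(yawx-cur),2),'tiltz',np.round(M[:,2],4),'F',np.round(st['contact_force'],1),'open mm',round(st['opening']*88.1,1))
E
python3 - <<'E'
from h import *
s=snapshot('top')
print('pin',w(s,(450,245.75),.087),'slotc',w(s,(448.5,243),.078))
togo([.555,-.009,.246],100.5)
E
python3 -m creep '[{"hand":0.0881,"slide":[-0.038,0.047,0],"turn":0},{"hand":0.0881,"slide":[-0.038,0.047,0],"turn":0},{"hand":0.0881,"slide":[-0.038,0.047,0],"turn":0},{"hand":0.0881,"slide":[-0.038,0.047,0],"turn":0},{"hand":0.0881,"slide":[-0.038,0.047,0],"turn":0}]' 50
python3 -m creep '[{"hand":0.0881,"slide":[-0.038,0.047,0],"turn":0},{"hand":0.0881,"slide":[-0.038,0.047,0],"turn":0},{"hand":0.0881,"slide":[-0.038,0.047,0],"turn":0},{"hand":0.0881,"slide":[-0.038,0.047,0],"turn":0},{"hand":0.0881,"slide":[0,0,0],"turn":0}]'
python3 -m creep '[{"hand":0.0881,"slide":[0,0,0],"turn":-10},{"hand":0.0881,"slide":[0,0,0],"turn":-10},{"hand":0.0881,"slide":[0,0,0],"turn":-10},{"hand":0.0881,"slide":[0,0,0],"turn":-3},{"hand":0.0881,"slide":[0,0,0],"turn":0}]'
python3 - <<'E'
from h import *
togo([.555,-.009,.246],100.5)
E
```

```text
pin [ 0.51058244 -0.28638375  0.087     ] slotc [ 0.51796112 -0.28548331  0.078     ]
t 1.05 tcp [0.2386 0.5777 0.2467] slide mm [-421.4  516.4    0.7] yaw 67.55 turn -32.95 tiltz [-0.  0. -1.] F [ 0.8 -0.4  0.1] open mm 88.1
clock: 1.68
tool_pos: [0.3843, 0.3107, 0.247]
eef_rot: [0.831, 0.556, 0.001, -0.0]
contact_force: [1.2, -1.1, -0.4]
opening: 1.003
clock: 2.3
tool_pos: [0.5013, 0.0939, 0.2465]
eef_rot: [0.834, 0.551, -0.0, 0.002]
contact_force: [-0.2, -0.0, 1.0]
opening: 1.0
clock: 2.92
tool_pos: [0.4986, 0.101, 0.2468]
eef_rot: [0.639, 0.769, 0.0, -0.0]
contact_force: [0.1, -0.3, 0.9]
opening: 0.999
t 2.92 tcp [0.4986 0.101  0.2468] slide mm [-118.5   35.2    0.7] yaw 100.59 turn 0.09 tiltz [-2.e-04  7.e-04 -1.e+00] F [ 0.1 -0.3  0.9] open mm 88.0
```

```bash

python3 -m creep '[{"hand":0.0881,"slide":[-0.04,0.012,0],"turn":0},{"hand":0.0881,"slide":[-0.04,0.012,0],"turn":0},{"hand":0.0881,"slide":[-0.0385,0.011,0],"turn":0},{"hand":0.0881,"slide":[0,0,0.04],"turn":0},{"hand":0.0881,"slide":[0,0,0.02],"turn":0}]'
python3 -m creep '[{"hand":0.0881,"slide":[0,0,0],"turn":0}]'
python3 - <<'E'
from h import *
np.set_printoptions(precision=4,suppress=True)
togo([.555,-.009,.046],100.5)
s=snapshot('wrist');save(s,'w1.png');P=cloud(s)
print(pinpoint('block_rib',s)[:2],[w(s,p['uv'],.057) for p in pinpoint('block_rib',s)[:2]])
m=(abs(P[...,0]-.555)<.032)&(abs(P[...,1]+.009)<.032)&(P[...,2]>.062)&(P[...,2]<.08)
if m.sum(): print(m.sum(),cv2.minAreaRect((P[m][:,:2]*1000).astype(np.float32)),np.median(P[m][:,2]))
m=(abs(P[...,0]-.555)<.09)&(abs(P[...,1]+.009)<.09)&(P[...,2]>.02)&(P[...,2]<.08)
print(m.sum(),cv2.minAreaRect((P[m][:,:2]*1000).astype(np.float32)))
E
```

```text
clock: 3.55
tool_pos: [0.5545, -0.0102, 0.1852]
eef_rot: [0.64, 0.769, -0.001, -0.001]
contact_force: [-1.1, 0.8, 0.2]
opening: 1.002
clock: 3.68
tool_pos: [0.554, -0.0095, 0.1855]
eef_rot: [0.639, 0.769, -0.001, -0.001]
contact_force: [-0.1, 0.9, 0.2]
opening: 1.001
t 3.67 tcp [ 0.554  -0.0095  0.1855] slide mm [  0.2   1.5 139.5] yaw 100.56 turn 0.06 tiltz [-0.0033  0.     -1.    ] F [-0.1  0.9  0.2] open mm 88.2
[{'uv': [322.8, 193.6], 'conf': 0.78}] [array([ 0.5543, -0.007 ,  0.057 ])]
748 ((554.6316528320312, -7.739866256713867), (35.93270492553711, 13.488628387451172), 10.826169967651367) 0.07421322485387905
7861 ((555.03662109375, -7.539684295654297), (120.23133850097656, 60.202423095703125), 10.615493774414062)
```

View pics/w1.png

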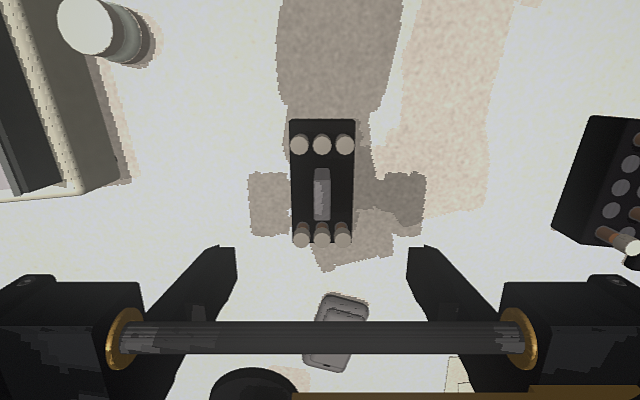

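```bash

python3 -m creep '[{"hand":0.0881,"slide":[0.0015,0.001,0.04],"turn":0},{"hand":0.0881,"slide":[0,0,0.04],"turn":0},{"hand":0.0881,"slide":[0,0,0.035],"turn":0},{"hand":0.0881,"slide":[0,0,0.024],"turn":0},{"hand":0.0881,"slide":[0,0,0],"turn":0}]'
python3 - <<'E'
from h import *
togo([.555,-.008,.046],100.6)
E
python3 -m creep '[{"hand":0.0,"slide":[0,0,0],"turn":0},{"hand":0.0,"slide":[0,0,0],"turn":0},{"hand":0.0,"slide":[0,0,0],"turn":0},{"hand":0.0,"slide":[0,0,0],"turn":0},{"hand":0.0,"slide":[0,0,0],"turn":0}]' 55
python3 -m creep '[{"hand":0.0,"slide":[0,0,0],"turn":0},{"hand":0.0,"slide":[0,0,0],"turn":0},{"hand":0.0,"slide":[0,0,0],"turn":0}]' 55
```

```text
clock: 4.45
tool_pos: [0.5556, -0.008, 0.0473]
eef_rot: [0.639, 0.769, -0.0, -0.0]
contact_force: [0.3, 0.3, 0.2]
opening: 0.996
t 4.45 tcp [ 0.5556 -0.008   0.0473] slide mm [ 0.1 -0.6  1.3] yaw 100.57 turn -0.03 tiltz [-1.2e-03 -2.0e-04 -1.0e+00] F [0.3 0.3 0.2] open mm 87.8
clock: 5.08
tool_pos: [0.5559, -0.0084, 0.0478]
eef_rot: [0.639, 0.769, 0.0, 0.0]
contact_force: [-0.6, -1.1, -0.0]
opening: 0.45
clock: 5.45
tool_pos: [0.5558, -0.0085, 0.0476]
eef_rot: [0.639, 0.769, -0.0, -0.0]
contact_force: [0.2, 0.2, 0.4]
opening: 0.156
```

```bash

python3 -m creep '[{"hand":0.0,"slide":[0,0,0],"turn":0},{"hand":0.0,"slide":[0,0,-0.02],"turn":0},{"hand":0.0,"slide":[0,0,-0.04],"turn":0},{"hand":0.0,"slide":[0,0,-0.05],"turn":0},{"hand":0.0,"slide":[0,0,-0.04],"turn":0}]' 60
python3 -m creep '[{"hand":0.0,"slide":[0,0,0],"turn":-5.6},{"hand":0.0,"slide":[0,0,0],"turn":0}]'
python3 - <<'E'
from h import *
np.set_printoptions(precision=4,suppress=True)
togo([.520,-.2848,.196],106.2)
s=snapshot('wrist');save(s,'w2.png')
P=cloud(s);m=(abs(P[...,0]-.52)<.16)&(abs(P[...,1]+.285)<.16)&(P[...,2]>.09)&(P[...,2]<.13)
if m.sum()>50: print(m.sum(),cv2.minAreaRect((P[m][:,:2]*1000).astype(np.float32)))
E
```

```text
clock: 6.08
tool_pos: [0.5553, -0.0084, 0.1989]
eef_rot: [0.639, 0.769, -0.0, -0.0]
contact_force: [1.6, -0.6, -4.8]
opening: 0.148
clock: 6.32
tool_pos: [0.5551, -0.0087, 0.1975]
eef_rot: [0.601, 0.799, -0.0, -0.0]
contact_force: [-0.7, -0.6, -4.4]
opening: 0.154
t 6.33 tcp [ 0.5551 -0.0087  0.1975] slide mm [-255.6 -110.2    1.5] yaw 106.09 turn -0.11 tiltz [-0.0012 -0.0001 -1.    ] F [-0.7 -0.6 -4.4] open mm 13.6
2974 ((530.3265380859375, -238.5581817626953), (105.70099639892578, 8.163591384887695), 15.649958610534668)
```

View pics/w2.png

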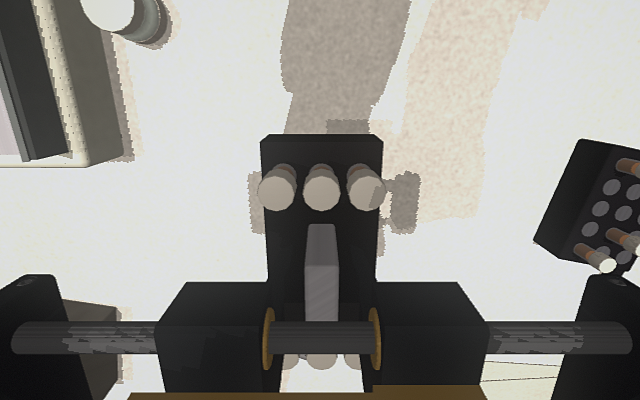

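```bash

python3 -m creep '[{"hand":0.0,"slide":[-0.04,-0.022,-0.005],"turn":0},{"hand":0.0,"slide":[-0.045,-0.03,0],"turn":0},{"hand":0.0,"slide":[-0.045,-0.03,0],"turn":0},{"hand":0.0,"slide":[-0.03,-0.02,0],"turn":0},{"hand":0.0,"slide":[0,0,0],"turn":0}]'
python3 - <<'E'
from h import *
np.set_printoptions(precision=4,suppress=True)
togo([.520,-.2848,.196],106.2)
s=snapshot('wrist');save(s,'w3.png')
P=cloud(s);m=(abs(P[...,0]-.52)<.1)&(abs(P[...,1]+.285)<.1)&(P[...,2]>.09)&(P[...,2]<.115)
if m.sum()>50: print(m.sum(),cv2.minAreaRect((P[m][:,:2]*1000).astype(np.float32)))
print(pinpoint('pin_zone',s),[w(s,p['uv'],.087) for p in pinpoint('pin_zone',s)])
E
```

```text
clock: 7.0
tool_pos: [0.4997, -0.1946, 0.2012]
eef_rot: [0.604, 0.797, -0.002, -0.001]
contact_force: [-0.4, -0.3, -4.2]
opening: 0.152
t 7.0 tcp [ 0.4997 -0.1946  0.2012] slide mm [-92.3  -4.7   5.3] yaw 105.66 turn -0.54 tiltz [-0.0045 -0.0016 -1.    ] F [-0.4 -0.3 -4.2] open mm 13.4
6921 ((520.3194580078125, -284.03375244140625), (150.36904907226562, 86.8420639038086), 16.181358337402344)
[{'uv': [209.8, 193.5], 'conf': 0.78}] [array([ 0.5205, -0.2832,  0.087 ])]
```

View pics/w3.png

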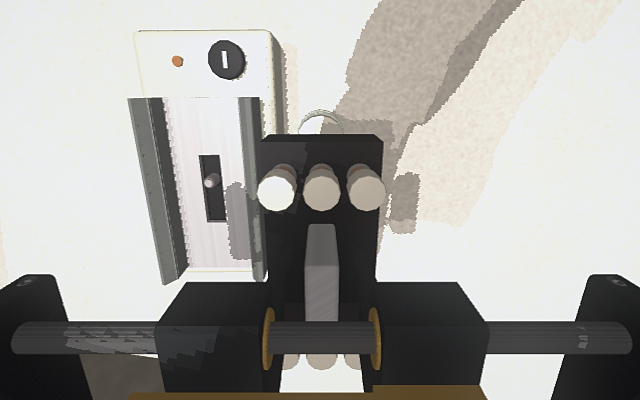

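```bash
python3 - <<'E'
from h import *
np.set_printoptions(precision=4,suppress=True)
s=snapshot('wrist')
a=cv2.resize(s['frame'][140:235,180:260],None,fx=6,fy=6,interpolation=cv2.INTER_CUBIC);cv2.imwrite('pics/w3c.png',a[:,:,::-1])
c=np.array([.5203,-.2840]);t=np.radians(16.2);A=np.array([[np.cos(t),np.sin(t)],[-np.sin(t),np.cos(t)]])
P=cloud(s);l=(P[...,:2]-c)@A.T*1000
m=(abs(l[...,1])<9)&(abs(l[...,0])<24)&(P[...,2]>.080)&(P[...,2]<.1)
print(m.sum(),'pin local',np.median(l[m],0),l[m].min(0),l[m].max(0),P[m][:,2].max())
g=s['frame'].mean(-1)
print('tip',A@(w(s,(208,180),.087)[:2]-c)*1000)
togo([.520,-.2840,.196],106.2)
E
```

```text
132 pin local [-9.2364  1.6473] [-13.2161  -3.8481] [-3.3463  5.3768] 0.08784935489906853
tip [-5.322   4.9666]
t 7.2 tcp [ 0.5027 -0.1887  0.2024] slide mm [-96.3 -10.    6.2] yaw 106.25 turn 0.05 tiltz [-0.0002  0.0015 -1.    ] F [ 0.3  0.  -2.9] open mm 13.6
```

View pics/w3c.png

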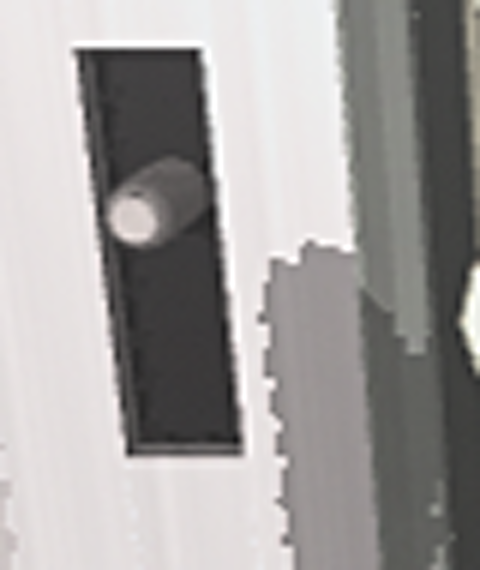

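```bash
python3 - <<'E'
from h import *
np.set_printoptions(precision=4,suppress=True)
togo([.5120,-.2864,.2],106.2)
E
python3 -m creep '[{"hand":0.0,"slide":[-0.03,-0.001,0],"turn":0},{"hand":0.0,"slide":[-0.03,-0.001,0],"turn":0},{"hand":0.0,"slide":[-0.025,-0.0005,0],"turn":0},{"hand":0.0,"slide":[-0.0115,0,0],"turn":0},{"hand":0.0,"slide":[0,0,0],"turn":0}]'
python3 -m creep '[{"hand":0.0,"slide":[0,0,0],"turn":0},{"hand":0.0,"slide":[0,0,0],"turn":0}]'
python3 - <<'E'
from h import *
togo([.5120,-.2864,.2],106.2)
togo([.5120,-.2864,.15],106.2)
E
```

```text
t 7.2 tcp [ 0.5027 -0.1887  0.2024] slide mm [-96.4 -18.4   2.2] yaw 106.25 turn 0.05 tiltz [-0.0002  0.0015 -1.    ] F [ 0.3  0.  -2.9] open mm 13.6
clock: 7.82
tool_pos: [0.5271, -0.2831, 0.2024]
eef_rot: [0.601, 0.8, 0.0, -0.0]
contact_force: [0.3, -0.1, -3.4]
opening: 0.154
clock: 8.07
tool_pos: [0.5269, -0.2824, 0.2028]
eef_rot: [0.6, 0.8, 0.0, -0.0]
contact_force: [0.1, 0.2, -4.2]
opening: 0.156
t 8.07 tcp [ 0.5269 -0.2824  0.2028] slide mm [  0.3 -15.4   2.8] yaw 106.26 turn 0.06 tiltz [-2.e-04  7.e-04 -1.e+00] F [ 0.1  0.2 -4.2] open mm 13.8
t 8.07 tcp [ 0.5269 -0.2824  0.2028] slide mm [  0.3 -15.4  52.8] yaw 106.26 turn 0.06 tiltz [-2.e-04  7.e-04 -1.e+00] F [ 0.1  0.2 -4.2] open mm 13.8
```

```bash

python3 -m creep '[{"hand":0.0,"slide":[0,-0.0155,0],"turn":0},{"hand":0.0,"slide":[0,0,0.02],"turn":0},{"hand":0.0,"slide":[0,0,0.015],"turn":0},{"hand":0.0,"slide":[0,0,0],"turn":0},{"hand":0.0,"slide":[0,0,0],"turn":0}]'
python3 - <<'E'
from h import *
togo([.5120,-.2864,.138],106.2)
s=snapshot('top');save(s,'t2.png')
a=cv2.resize(s['frame'][200:300,390:510],None,fx=6,fy=6,interpolation=cv2.INTER_CUBIC);cv2.imwrite('pics/t2.png',a[:,:,::-1])
s=snapshot('scene')
a=cv2.resize(s['frame'][130:310,90:290],None,fx=3.3,fy=3.3,interpolation=cv2.INTER_CUBIC);cv2.imwrite('pics/s2.png',a[:,:,::-1])
E
```

```text
clock: 8.7
tool_pos: [0.5122, -0.2881, 0.168]
eef_rot: [0.601, 0.799, 0.0, 0.0]
contact_force: [0.2, -0.6, -3.5]
opening: 0.153
t 8.7 tcp [ 0.5122 -0.2881  0.168 ] slide mm [ 1.7  0.2 30. ] yaw 106.16 turn -0.04 tiltz [ 7.e-04  0.e+00 -1.e+00] F [ 0.2 -0.6 -3.5] open mm 13.5
```

View pics/s2.png

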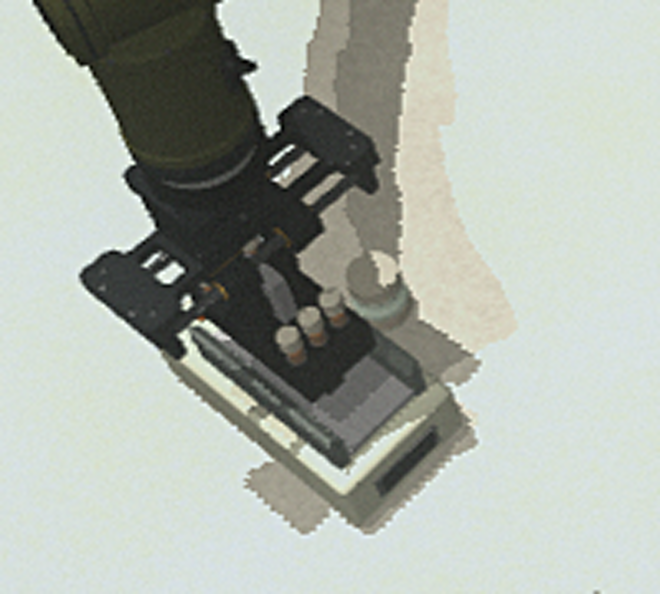

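The scene picture shows the block lined up above the channel, between the lips.

```bash

python3 -m creep '[{"hand":0.0,"slide":[0.0015,0,0],"turn":0},{"hand":0.0,"slide":[0,0,0.01],"turn":0},{"hand":0.0,"slide":[0,0,0.01],"turn":0},{"hand":0.0,"slide":[0,0,0.005],"turn":0},{"hand":0.0,"slide":[0,0,0],"turn":0}]'
python3 - <<'E'
from h import *
togo([.5120,-.2864,.138],106.2)
E
python3 -m creep '[{"hand":0.0,"slide":[0,0,0.003],"turn":0},{"hand":0.0,"slide":[0,0,0.003],"turn":0},{"hand":0.0,"slide":[0,0,0.002],"turn":0},{"hand":0.0,"slide":[0,0,0],"turn":0}]'
python3 - <<'E'
from h import *
togo([.5120,-.2864,.138],106.2)
E
```

```text
clock: 9.43
tool_pos: [0.5111, -0.2865, 0.142]
eef_rot: [0.601, 0.799, -0.0, -0.001]
contact_force: [0.1, 0.5, -3.6]
opening: 0.155
t 9.43 tcp [ 0.5111 -0.2865  0.142 ] slide mm [-0.1  0.9  4. ] yaw 106.16 turn -0.04 tiltz [-1.2e-03  6.0e-04 -1.0e+00] F [ 0.1  0.5 -3.6] open mm 13.7
clock: 9.93
tool_pos: [0.5114, -0.2866, 0.1346]
eef_rot: [0.601, 0.799, 0.0, -0.0]
contact_force: [-0.1, 0.2, -4.4]
opening: 0.156
t 9.93 tcp [ 0.5114 -0.2866  0.1346] slide mm [ 0.1  0.6 -3.4] yaw 106.15 turn -0.05 tiltz [-2.e-04  2.e-04 -1.e+00] F [-0.1  0.2 -4.4] open mm 13.7
```

```bash

python3 -m creep '[{"hand":0.0,"slide":[0,0.0005,0.001],"turn":0},{"hand":0.0,"slide":[0,0,0.001],"turn":0},{"hand":0.0,"slide":[0,0,0.001],"turn":0},{"hand":0.0,"slide":[0,0,0],"turn":0}]'
python3 - <<'E'
from h import *
togo([.5120,-.2864,.1256],106.2)
E
```

```text
clock: 10.42
tool_pos: [0.5119, -0.2865, 0.1316]
eef_rot: [0.601, 0.799, -0.0, -0.0]
contact_force: [-0.5, 0.5, -3.9]
opening: 0.15
t 10.43 tcp [ 0.5119 -0.2865  0.1316] slide mm [0.1 0.1 6. ] yaw 106.15 turn -0.05 tiltz [-2.e-04  1.e-04 -1.e+00] F [-0.5  0.5 -3.9] open mm 13.2
```

No contact at 3 mm below tip height, so the socket is over the pin. Going on down.

```bash

python3 -m creep '[{"hand":0.0,"slide":[0,0,0.002],"turn":0},{"hand":0.0,"slide":[0,0,0.002],"turn":0},{"hand":0.0,"slide":[0,0,0.002],"turn":0},{"hand":0.0,"slide":[0,0,0],"turn":0},{"hand":0.0,"slide":[0,0,0],"turn":0}]'
python3 -m creep '[{"hand":0.0,"slide":[0,0,0.002],"turn":0},{"hand":0.0,"slide":[0,0,0.002],"turn":0},{"hand":0.0,"slide":[0,0,0],"turn":0}]'
python3 - <<'E'
from h import *
togo([.5120,-.2864,.1176],106.2)
E
```

```text
clock: 11.05
tool_pos: [0.5121, -0.2865, 0.1257]
eef_rot: [0.601, 0.799, 0.0, 0.0]
contact_force: [0.1, 0.4, -4.1]
opening: 0.154
clock: 11.42
tool_pos: [0.512, -0.2866, 0.122]
eef_rot: [0.601, 0.799, -0.0, 0.0]
contact_force: [-1.9, 0.7, 4.3]
opening: 0.156
t 11.43 tcp [ 0.512  -0.2866  0.122 ] slide mm [ 0.2 -0.   4.4] yaw 106.15 turn -0.05 tiltz [ 2.e-04 -2.e-04 -1.e+00] F [-1.9  0.7  4.3] open mm 13.7
```

```bash

python3 -m creep '[{"hand":0.0,"slide":[0,0,0.002],"turn":0},{"hand":0.0,"slide":[0,0,0.002],"turn":0},{"hand":0.0,"slide":[0,0,0.001],"turn":0},{"hand":0.0,"slide":[0,0,0],"turn":0},{"hand":0.0,"slide":[0,0,0],"turn":0}]'
python3 -m creep '[{"hand":0.0,"slide":[0,0,0.001],"turn":0},{"hand":0.0,"slide":[0,0,0.001],"turn":0},{"hand":0.0,"slide":[0,0,0],"turn":0},{"hand":0.0,"slide":[0,0,0],"turn":0}]'
python3 - <<'E'
from h import *
togo([.5120,-.2864,.1176],106.2)
E
```

```text
clock: 12.05
tool_pos: [0.5121, -0.2866, 0.1176]
eef_rot: [0.601, 0.799, -0.0, 0.0]
contact_force: [-3.3, 1.3, 9.5]
opening: 0.15
clock: 12.55
tool_pos: [0.5121, -0.2866, 0.1175]
eef_rot: [0.601, 0.799, -0.0, 0.001]
contact_force: [-7.8, 1.9, 23.3]
opening: 0.153
t 12.55 tcp [ 0.5121 -0.2866  0.1175] slide mm [ 0.2 -0.1 -0.1] yaw 106.14 turn -0.06 tiltz [ 8.0e-04 -1.7e-03 -1.0e+00] F [-7.8  1.9 23.3] open mm 13.5
```

At the bottom stop: z is stuck at 0.1175 and the force jumped to 23 N. I'll check the block's height and level by camera.

```bash
python3 - <<'E'
from h import *
np.set_printoptions(precision=4,suppress=True)
c=np.array([.5203,-.2840]);t=np.radians(16.2);A=np.array([[np.cos(t),np.sin(t)],[-np.sin(t),np.cos(t)]])
for cam in ['wrist','scene']:
    s=snapshot(cam);save(s,'end_'+cam+'.png');P=cloud(s);l=(P[...,:2]-c)@A.T*1000
    for p in pinpoint('block_center',s)[:1]: print(cam,p, A@(w(s,p['uv'],.1075)[:2]-c)*1000)
    for side in (-1,1):
        m=(abs(l[...,0]+9-side*50)<12)&(abs(l[...,1])<28)&(P[...,2]>.09)&(P[...,2]<.15)
        if m.sum()>20:
            z=P[m][:,2]; print(cam,side,m.sum(),'body top',np.median(z[z<.115]) if (z<.115).any() else None,'cap tops 95%',np.percentile(z,95),'x range',l[m].min(0),l[m].max(0))
togo([.5120,-.2864,.1176],106.2)
E
```

```text
wrist {'uv': [320.6, 257.4], 'conf': 0.9} [-10.4343   0.2696]
wrist -1 7500 body top 0.09941408976337318 cap tops 95% 0.13002345547242433 x range [-69.2927 -27.9881] [-47.0047  27.9952]
wrist 1 845 body top 0.099497668579886 cap tops 95% 0.13013894602464754 x range [ 30.1985 -18.7382] [42.3386 20.2582]
scene {'uv': [178.2, 225.2], 'conf': 0.71} [-22.7411  12.0431]
scene 1 390 body top 0.10062947641184944 cap tops 95% 0.13158674015753571 x range [ 29.4791 -27.8649] [52.7867 27.4887]
t 12.75 tcp [ 0.5121 -0.2866  0.1175] slide mm [ 0.2 -0.1 -0.1] yaw 106.15 turn -0.05 tiltz [ 0.0008 -0.0016 -1.    ] F [-7.3  2.1 24.8] open mm 13.5
```

View pics/end_wrist.png

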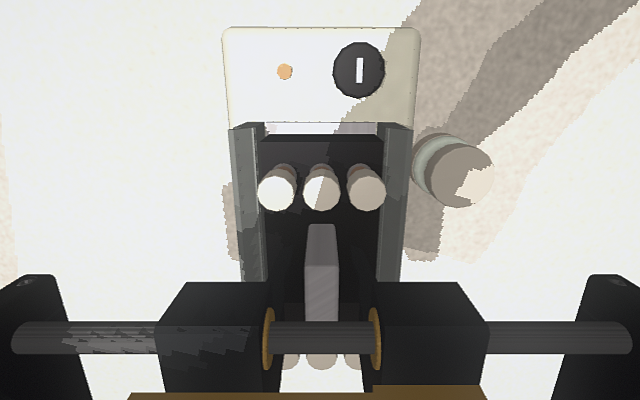

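View pics/end_scene.png

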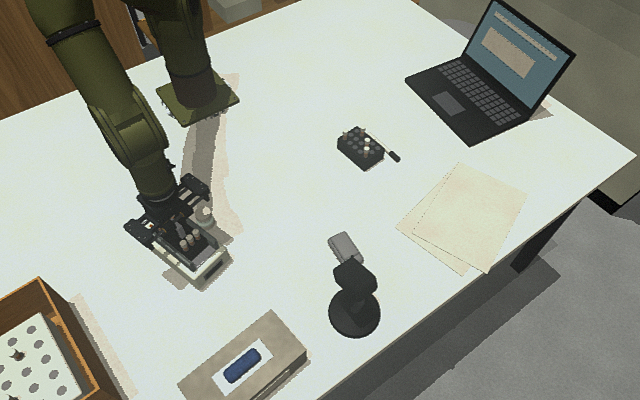

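The wrist view shows the block seated between the walls. Both ends measure body top ≈0.0995 and cap tops ≈0.130, so the underside is ≈0.070, level and at the bottom of the travel. The bystanders are in place. Handing in.

```bash
python3 -c "
from plant import *
print(finish_job())"
```

```text
the job is handed in; nothing more can be done
None
```

I gripped the block by its rib and lifted it upright. I then lowered it into the mixer's channel directly over the pin, which the cameras showed about 9 mm from the middle toward the dial. That meant no search slide along the channel was needed. I pressed it to the deck's bottom stop and handed the job in at about 12.8 s, still holding and pressing; no verdict was reported.

**Last checks that agreed:**
- **Depth and level:** the underside is about 70 mm above the bench, so the deck is at its full 8 mm of travel. Both ends read the same height.
- **Position:** the block is about 10 mm along and 0.3 mm across from the channel's middle by the wrist camera, within the limits of 24 mm and 6 mm.
- **Force and grip:** the wrist reads about 25 N of upward push, with the grip set to 60 N on the rib (opening 13.5 mm).
- **Bystanders:** rack, mouse and pen look unmoved in the scene picture. The jar is partly hidden there, but stands in place beside the mixer in the wrist view.

**Checks that disagreed:** the scene camera's network put the block centre at (-23, 12) mm. I set that aside because the arm hides most of the block in that view, and both the wrist camera and the tool position contradict it. There is also about 7 N of sideways force at the wrist, probably from the press.

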